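# Sort gas syringes by plunger: load the drawn one, clear the spent ones

### The arm

A 6-joint arm with a two-finger parallel gripper is mounted at the origin on the work surface. World frame = base frame: x ahead of the robot, y to its left, z up, the work surface at z = 0. Lengths are in m, angles in degrees, forces in N, time in s.
With the tool pointing down it reaches from about 0.25 to 0.725 m from the base axis. Payload 9.7 kg.
Tool frame: the origin (TCP) lies at the very end of the fingers, on their centre line; the grasp point (between the pads) lies 19 mm behind it (bot.grip_depth is the distance from the TCP to the grasp point, in m); z points along the fingers, y is the direction in which the jaws open and shut (so a half turn about z gives the same grasp; the last joint's range is limited). The gripper opens to 85 mm and grips with 20 to 120 N. Pads are 22 mm wide; open, the fingers measure 114 mm over their backs; the gripper's body (76 mm by 85 mm) begins 54 mm behind the grasp point. The pads swing forward as they close: fully open they stand 13 mm farther back than shut.
Start: joints at [0, 4.979, 10.078, 95.1, 0, 90], TCP at [0.55, -0, 0.231] pointing down, gripper open.
Joint ranges: [-179.16, 179.16], [-48.56, 103.87], [-65.8, 70.77], [-126.05, 130.52], [-82.76, 87.17], [-180, 180]. Speed limits (degrees/s): [127.2, 127.2, 147.25, 180, 180, 180].

### API

Orientations are given as [roll, pitch, yaw] about the fixed x, y, z axes, in that order (R = Rz(yaw) Ry(pitch) Rx(roll)).
In Python, from workcell import telemetry, optics, order, bot gives the robot as it stands. The module is installed in compiled form; this text tells all that it offers.
- The arm moves only by the shell command python3 -m inch 'ROWS' [FORCE]. ROWS is JSON, a list of rows, each a list of 7 numbers: the shift along the tool's x, y, z in m, then the turn, a rotation vector about the tool's x, y, z in rad, then the closure, from 0 (fully open) to 1 (shut). In form: [[tx, ty, tz, rx, ry, rz, grip], ...]. A call has 1 to 12 rows; each row is the pose to reach, as a shift and turn from the pose commanded when the call began, along the tool's axes at that moment; what a row does not reach only later rows make up. A row lasts 1/12 s, in which the tool goes at most 41.7 mm and 7.16 degrees, less where a joint would pass 70% of its speed; a pose out of reach is approached as far as the arm can. A call with a gripper value outside its range is refused whole. The fingers move at their own pace and stop on an object; FORCE is the grip in N (left out, the last holds). Time passes only in rows, so rows that repeat a pose let the fingers close. It gives the time, the measured TCP pose, the force and the opening at its end, in the units of the state.
- telemetry.get_obs(): the state, without advancing time (a new reading comes with each control period).
- optics.camera(name): name is "scene" or "side" or "wrist"; returns (picture, depth): 420x560x3 uint8, red, green, blue; 420x560 float32, m along the optical axis (not along the pixel's ray), 0 where there is no reading.
- optics.camera_info(name): a dict with "camera_matrix" (3x3 intrinsics, pixels), "xyz" and "attitude" of the camera in the world; the wrist camera has in their place "mount" (4x4, takes a point from camera to tool coordinates, whose origin is the TCP and whose axes are the flange's). Camera axes: x right, y down, z forward; pixel columns grow to the right and rows downward; lengths in m; the calibration is good to about 2 mm. The wrist camera is an equidistant fisheye: a pixel r from the principal point sees the ray r / f radians off the axis. A picture is of the moment at which its call begins: read the wrist's pose just before it. camera_info takes no time and is no camera call.
- order.job_done(): hands the job in, once; it reports no verdict.
The state is a dict: "time": time; "q": joint angles; "qd": joint speeds; "joint_efforts": joint torques, N m; "ee_pos": TCP position; "tcp_rot": TCP orientation; "wrist_force": force on the tool from outside, world axes, zero at the start; "torque": the same for the moment, N m; "opening": finger opening in m.
Only numpy, scipy, OpenCV 4.12 (cv2) and the standard library are available. Lean on these libraries where they do the work, as an engineer would, in place of code of your own. Each camera call takes 0.05 s, during which the arm holds its last target. There are 200 camera calls.

### The job

Sort the three capped gas syringes by their plungers: lay the one whose plunger is still drawn out in the cradle of the syringe pump, seated in both V-saddles with its plunger towards the pusher block and its finger flange in the slot, and lay the two whose plungers are pushed home flat in the shallow white tray. Handle them by the barrel so that no plunger is moved, and leave the other things on the bench where they are.

Things in the scene. Friction and masses are not known exactly. Their poses are not given: they have to be found in the camera images.
- barrel_a (a point): Capped syringe, one of three alike, lying on the bench (about 85 g). Clear barrel 29 mm in diameter, 104 mm long; this point is its middle, on the axis, 14.5 mm up. x along the barrel towards the plunger, z up. White finger flange at x = +50 to +53 mm, 50 mm wide (y), 29 mm high, stops rolling; grey nozzle cap ends at x = -75 mm. Grip across the barrel near this point.
- thumb_a (a point): Centre of the outer face of the thumb disc (27 mm in diameter, 3 mm thick) at the plunger end of syringe a: on its axis, 71 mm from the middle of the barrel when the plunger is home, up to 126 mm when drawn out. Axes as the barrel's.
- plunger_a (a joint): Plunger of syringe a: 0 m = pushed fully home, 0.055 m = fully out. Each starts either home (under 0.006) or drawn out (over 0.03). It slides with about 2.5 N and stays where it is left.
- barrel_b (a point): Capped syringe, one of three alike, lying on the bench (about 85 g). Clear barrel 29 mm in diameter, 104 mm long; this point is its middle, on the axis, 14.5 mm up. x along the barrel towards the plunger, z up. White finger flange at x = +50 to +53 mm, 50 mm wide (y), 29 mm high, stops rolling; grey nozzle cap ends at x = -75 mm. Grip across the barrel near this point.
- thumb_b (a point): Centre of the outer face of the thumb disc (27 mm in diameter, 3 mm thick) at the plunger end of syringe b: on its axis, 71 mm from the middle of the barrel when the plunger is home, up to 126 mm when drawn out. Axes as the barrel's.
- plunger_b (a joint): Plunger of syringe b: 0 m = pushed fully home, 0.055 m = fully out. Each starts either home (under 0.006) or drawn out (over 0.03). It slides with about 2.5 N and stays where it is left.
- barrel_c (a point): Capped syringe, one of three alike, lying on the bench (about 85 g). Clear barrel 29 mm in diameter, 104 mm long; this point is its middle, on the axis, 14.5 mm up. x along the barrel towards the plunger, z up. White finger flange at x = +50 to +53 mm, 50 mm wide (y), 29 mm high, stops rolling; grey nozzle cap ends at x = -75 mm. Grip across the barrel near this point.
- thumb_c (a point): Centre of the outer face of the thumb disc (27 mm in diameter, 3 mm thick) at the plunger end of syringe c: on its axis, 71 mm from the middle of the barrel when the plunger is home, up to 126 mm when drawn out. Axes as the barrel's.
- plunger_c (a joint): Plunger of syringe c: 0 m = pushed fully home, 0.055 m = fully out. Each starts either home (under 0.006) or drawn out (over 0.03). It slides with about 2.5 N and stays where it is left.
- cradle (a point): Cradle of the syringe pump: the point where the middle of a loaded syringe's barrel rests, 66 mm above the bench. x along the cradle towards the pusher block, y across, z up. Two aluminium V-saddles (45 degree sides, 41 mm wide at the top) at x = -39 to -31 and +35 to +45 mm; between them it is open to 36 mm below, so fingers fit.
- pump: Syringe pump, fixed, grey base 330 x 120 mm, 30 mm high; origin on the bench under the cradle point, same axes. Flange slot at x = +45 to +57 mm, between the second saddle and two posts 26 mm apart (70 mm high); the plunger rod passes between the posts. Pusher block face at x = +145 mm (93 mm high); white drive housing at x = +162 to +226 mm (117 mm high).
- tray: Shallow white open tray fixed on the bench, 220 mm (x) x 175 mm (y), 34 mm high, walls and floor 5 mm thick; origin under its centre on the bench. A syringe lying in it has its axis 19.5 mm above the bench; two fit side by side along x.
- stopper: Bystander: cork stopper, 24 mm wide, 22 mm high; origin under its centre.
- weight: Bystander: brass weight, 22 mm in diameter, 20 mm high; origin under its centre.
- cup: Bystander: small clear cup, 56 mm wide, 35 mm high; origin under its centre.
- motor: Bystander: small steel motor can, 28 mm in diameter, 22 mm high; origin under its centre.

How it is judged:
By the outcome, as a careful person would: the job done as asked, in the order asked, and still so for the second after the job is handed in, with the robot touching nothing.
It also fails if it takes over 69 s, if anything falls off the work surface, if the arm or the gripper's body presses on something with over 40 N, if the wrist force passes 120 N, or if a joint passes its speed limit or range.

## Working session

There is one attempt and no reset: what is moved stays moved. The work goes in short steps, Python scripts to look and compute and a shell command to move; the robot and the scene stay as the last step left them, time stands still between calls to the robot, and variables do not carry over. Pictures are saved under pics/ and viewed, about 8 in all and at most 12, crops included, and the job is handed in when it is done.

```bash
mkdir -p pics; python3 - <<'E'
from workcell import telemetry, optics, bot
import cv2, numpy as np
o=telemetry.get_obs(); print(o)
for n in("scene","side"):
    p,d=optics.camera(n); cv2.imwrite(f"pics/{n}0.png",p[:,:,::-1]); np.savez(f"{n}0.npz",p=p,d=d); print(n,optics.camera_info(n))
print(optics.camera_info("wrist"), bot.grip_depth)
E
```

```text
{'time': 0.0, 'q': array([ 5.14362433e-04,  5.01097933e+00,  1.00344099e+01,  9.50997664e+01,
       -8.36926850e-04,  9.00000432e+01]), 'qd': array([ 0.07739007, -0.05822303,  0.07594602, -0.06594932, -0.03109465,
       -0.03683859]), 'joint_efforts': array([ 7.68234549e-04, -5.20392072e+01,  4.64802504e+01,  1.63646933e-02,
        2.23589603e-05, -6.77332673e-05]), 'ee_pos': array([5.49768608e-01, 7.72415823e-07, 2.30583835e-01]), 'tcp_rot': array([-1.79923664e+02,  8.36983658e-04,  9.00004723e+01]), 'wrist_force': array([ 0.09096251,  0.0593828 , -0.97748211]), 'torque': array([-0.02784717,  0.02571159, -0.05509738]), 'opening': 0.08537738139146173}
scene {'camera_matrix': array([[389.96860145,   0.        , 279.33937912],
       [  0.        , 389.96860145, 214.39236759],
       [  0.        ,   0.        ,   1.        ]]), 'xyz': array([ 1.34200785, -0.22271671,  0.58195232]), 'attitude': array([-124.59629298,   -1.12585037,   73.540443  ])}
side {'camera_matrix': array([[389.96478135,   0.        , 263.38074703],
       [  0.        , 389.96478135, 209.66014108],
       [  0.        ,   0.        ,   1.        ]]), 'xyz': array([0.23103584, 0.6138548 , 0.61256147]), 'attitude': array([-126.70343515,   -1.17603452, -147.40373955])}
{'camera_matrix': array([[325.1922621 ,   0.        , 278.41143007],
       [  0.        , 325.1922621 , 211.73952755],
       [  0.        ,   0.        ,   1.        ]]), 'mount': array([[ 1.82783559e-05, -9.60291331e-01, -2.78999210e-01,
         6.99157189e-02],
       [ 9.99998102e-01,  5.61123194e-04, -1.86582399e-03,
         4.61447313e-04],
       [ 1.94828753e-03, -2.78998646e-01,  9.60289519e-01,
        -1.42970105e-01],
       [ 0.00000000e+00,  0.00000000e+00,  0.00000000e+00,
         1.00000000e+00]])} 0.0187
```

View both.

View pics/scene0.png

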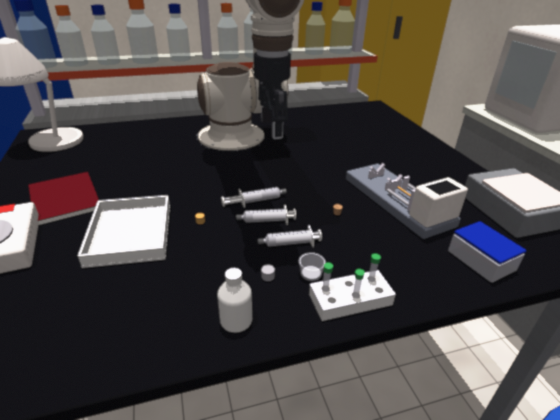

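View pics/side0.png

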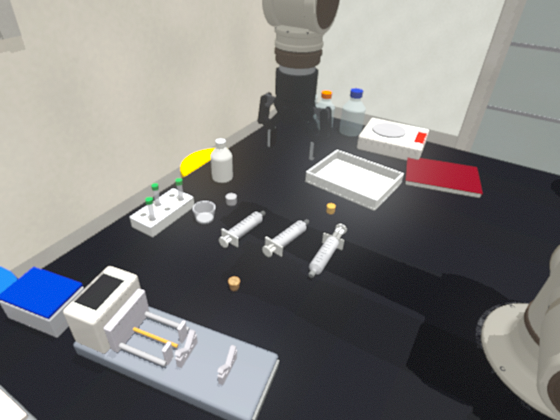

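```bash
cat > h.py <<'E'
import numpy as np, cv2
from scipy.spatial.transform import Rotation as R
from workcell import optics
def cloud(n,d):
    i=optics.camera_info(n);K=i["camera_matrix"];v,u=np.mgrid[:420,:560]
    c=np.stack([(u-K[0,2])/K[0,0]*d,(v-K[1,2])/K[1,1]*d,d],-1)
    return c@R.from_euler('xyz',i["attitude"],degrees=True).as_matrix().T+i["xyz"]
def wcloud(obs,p,d):
    i=optics.camera_info("wrist");K=i["camera_matrix"];v,u=np.mgrid[:420,:560]
    x=(u-K[0,2])/K[0,0];y=(v-K[1,2])/K[1,1];r=np.hypot(x,y);s=np.tan(r)/np.maximum(r,1e-9)
    c=np.stack([x*s*d,y*s*d,d],-1);M=i["mount"]
    t=c@M[:3,:3].T+M[:3,3]
    return t@R.from_euler('xyz',obs["tcp_rot"],degrees=True).as_matrix().T+obs["ee_pos"]
E
python3 - <<'E'
from h import *
S=600;ims=[]
for n in("scene","side"):
    z=np.load(n+"0.npz");P=cloud(n,z["d"]);ok=(z["d"]>0)
    f=ok&(abs(P[...,2])<.006)&(P[...,0]>.3)&(P[...,0]<.8)&(abs(P[...,1])<.45)
    print(n,"bench z",np.median(P[f][:,2]))
    m=ok&(P[...,2]>.005)&(P[...,2]<.14)&(P[...,0]>.2)&(P[...,0]<.8)&(abs(P[...,1])<.5)
    Q=P[m];im=np.zeros((S,1000//1,3),np.uint8)
    # rows: x .8->.2 (1mm), cols: y +.5 -> -.5 
    o=np.argsort(Q[:,2]);Q=Q[o];C=z["p"][m][o]
    for q,c in zip(Q,C):
        cv2.circle(im,(int((.5-q[1])*1000),int((.8-q[0])*1000)),1,c[::-1].tolist(),-1)
    k=cv2.morphologyEx((im.max(2)>0).astype(np.uint8),cv2.MORPH_OPEN,np.ones((3,3)))
    nn,L,st,ce=cv2.connectedComponentsWithStats(k)
    for j in range(1,nn):
        if st[j,4]<80: continue
        pts=np.argwhere(L==j); w=cv2.minAreaRect(pts.astype(np.float32))
        s=L[((.8-Q[:,0])*1000).astype(int).clip(0,599),((.5-Q[:,1])*1000).astype(int).clip(0,999)]==j
        print("  c x%.3f y%.3f size %s ang %.1f zmax %.3f"%(.8-w[0][0]/1000,.5-w[0][1]/1000,np.round(w[1]),w[2],np.percentile(Q[s,2],98)))
    ims.append(im[:450,:])
out=cv2.resize(np.vstack(ims),(660,594),interpolation=cv2.INTER_AREA);cv2.imwrite("pics/top.png",out)
E
```

```text
scene bench z 2.734956508843034e-05
  c x0.790 y0.370 size [21.  9.] ang 13.2 zmax 0.060
  c x0.789 y0.022 size [46. 16.] ang 67.7 zmax 0.036
  c x0.754 y0.038 size [47. 20.] ang 66.4 zmax 0.036
  c x0.762 y-0.065 size [23. 12.] ang 90.0 zmax 0.023
  c x0.676 y0.346 size [195.  95.] ang 47.4 zmax 0.114
  c x0.671 y0.055 size [25. 11.] ang 85.9 zmax 0.029
  c x0.665 y-0.001 size [83. 12.] ang 83.9 zmax 0.028
  c x0.667 y0.083 size [13.  9.] ang 90.0 zmax 0.027
  c x0.650 y0.334 size [10. 11.] ang 45.0 zmax 0.093
  c x0.630 y-0.355 size [176.  16.] ang 86.6 zmax 0.035
  c x0.602 y0.334 size [23.  5.] ang 17.5 zmax 0.047
  c x0.578 y0.174 size [17.  7.] ang 69.4 zmax 0.023
  c x0.570 y0.019 size [31.  8.] ang 80.9 zmax 0.028
  c x0.565 y0.051 size [18.  8.] ang 67.4 zmax 0.027
  c x0.559 y-0.035 size [76. 11.] ang 77.9 zmax 0.028
  c x0.540 y-0.430 size [ 5. 58.] ang 85.6 zmax 0.035
  c x0.558 y0.341 size [ 8. 21.] ang 10.3 zmax 0.070
  c x0.552 y0.383 size [20.  7.] ang 90.0 zmax 0.071
  c x0.538 y0.337 size [14. 12.] ang 90.0 zmax 0.064
  c x0.532 y0.375 size [ 9. 22.] ang 11.3 zmax 0
[... 1210 characters left out ...]
036
  c x0.592 y-0.435 size [ 9. 50.] ang 84.5 zmax 0.035
  c x0.563 y0.312 size [12. 28.] ang 90.0 zmax 0.032
  c x0.567 y0.179 size [17. 17.] ang 90.0 zmax 0.024
  c x0.561 y0.060 size [ 5. 26.] ang 80.5 zmax 0.028
  c x0.550 y0.041 size [32. 14.] ang 5.7 zmax 0.031
  c x0.550 y-0.261 size [ 7. 31.] ang 81.3 zmax 0.035
  c x0.540 y-0.431 size [ 9. 50.] ang 80.9 zmax 0.037
  c x0.554 y0.349 size [37. 16.] ang 77.0 zmax 0.071
  c x0.548 y0.023 size [12. 13.] ang 90.0 zmax 0.029
  c x0.532 y0.308 size [15. 13.] ang 90.0 zmax 0.032
  c x0.476 y-0.253 size [  9. 115.] ang 85.3 zmax 0.036
  c x0.462 y-0.423 size [  9. 104.] ang 84.0 zmax 0.036
  c x0.446 y0.048 size [27. 15.] ang 25.3 zmax 0.030
```

View pics/top.png

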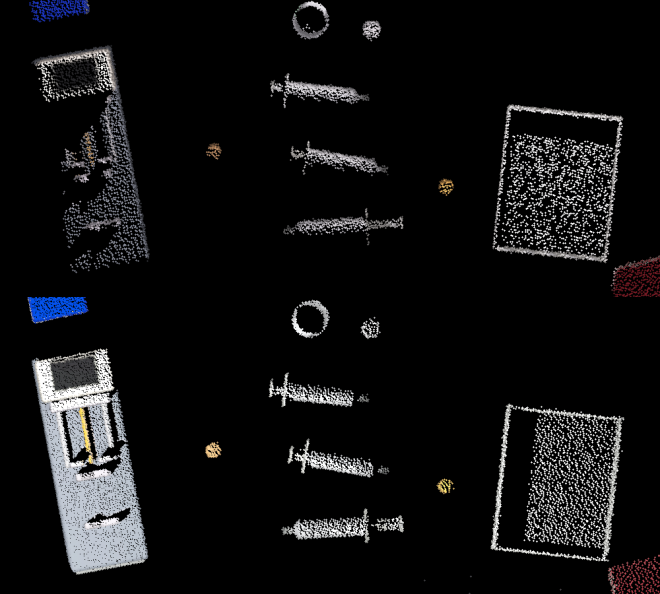

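```bash
cat > fit.py <<'E'
from h import *
from workcell import telemetry
def fit(P,lo,hi,prior=None,name=""):
    m=(P[...,0]>lo[0])&(P[...,0]<hi[0])&(P[...,1]>lo[1])&(P[...,1]<hi[1])&(P[...,2]>.004+lo[2])&(P[...,2]<hi[2])
    Q=P[m]; 
    if len(Q)<50: print(name,"few",len(Q)); return
    rect=cv2.minAreaRect(Q[:,:2].astype(np.float32))
    top=Q[Q[:,2]>np.percentile(Q[:,2],95)-.006]
    c=np.median(top[:,:2],0); 
    for _ in range(4):
        u,s,v=np.linalg.svd(top[:,:2]-c,full_matrices=False); a=v[0]; n=np.array([-a[1],a[0]])
        e=(top[:,:2]-c)@n; k=abs(e-np.median(e))<.010; top=top[k]; c=top[:,:2].mean(0)
    t=(Q[:,:2]-c)@a; e=(Q[:,:2]-c)@n
    fl=np.abs(e)>.0175
    print(name,"n",len(Q),"ztop %.4f"%np.percentile(Q[:,2],97),"axis pt",np.round(c,4),"dir",np.round(a,3),"yaw %.1f"%np.degrees(np.arctan2(a[1],a[0])),
      "ends t",np.round([t.min(),t.max()],4),"flange t",np.round(np.median(t[fl]),4) if fl.any() else None, fl.sum(), "e rng",np.round(np.percentile(e,[1,99]),4))
    if fl.any(): print("    flange pos",np.round(c+a*np.median(t[fl]),4))
E
python3 - <<'E'
from fit import *
o=telemetry.get_obs();p,d=optics.camera("wrist");np.savez("w0.npz",p=p,d=d,e=o["ee_pos"],r=o["tcp_rot"]);cv2.imwrite("pics/w0.png",p[:,:,::-1])
boxes={"far":((.62,-.1,0),(.72,.11,.05)),"mid":((.525,-.12,0),(.60,.09,.05)),"near":((.42,-.16,0),(.51,.09,.05))}
Ps={"wrist":wcloud(o,p,d)}
for n in("scene","side"): Ps[n]=cloud(n,np.load(n+"0.npz")["d"])
for b,(lo,hi) in boxes.items():
    for n,P in Ps.items(): fit(P,lo,hi,name=b+" "+n)
E
```

```text
far wrist n 2867 ztop 0.0298 axis pt [0.6531 0.0194] dir [-0.111 -0.994] yaw -96.4 ends t [-0.0709  0.0785] flange t -0.0477 47 e rng [-0.0152  0.0164]
    flange pos [0.6584 0.0668]
far scene n 683 ztop 0.0294 axis pt [0.6613 0.0182] dir [-0.108 -0.994] yaw -96.2 ends t [-0.0719  0.0775] flange t -0.0481 17 e rng [-0.0199  0.0182]
    flange pos [0.6665 0.0659]
far side n 622 ztop 0.0305 axis pt [0.6516 0.0237] dir [0.129 0.992] yaw 82.6 ends t [-0.1067  0.0685] flange t 0.0453 44 e rng [-0.0254  0.0214]
    flange pos [0.6575 0.0686]
mid wrist n 2939 ztop 0.0299 axis pt [ 0.5512 -0.0096] dir [-0.165 -0.986] yaw -99.5 ends t [-0.0703  0.0803] flange t -0.0473 62 e rng [-0.0179  0.0176]
    flange pos [0.559 0.037]
mid scene n 582 ztop 0.0298 axis pt [ 0.5567 -0.015 ] dir [-0.173 -0.985] yaw -100.0 ends t [-0.0746  0.0749] flange t -0.0517 16 e rng [-0.0202  0.0183]
    flange pos [0.5657 0.0359]
mid side n 653 ztop 0.0303 axis pt [ 0.5479 -0.0057] dir [0.181 0.984] yaw 79.6 ends t [-0.0891  0.069 ] flange t 0.044 52 e rng [-0.0264  0.0208]
    flange pos [0.5558 0.0376]
near wrist n 3254 ztop 0.0302 axis pt [ 0.4535 -0.0077] dir [ 0.045 -0.999] yaw -87.4 ends t [-0.0783  0.1029] flange t 0.0474 106 e rng [-0.0208  0.0203]
    flange pos [ 0.4556 -0.0551]
near scene n 553 ztop 0.0294 axis pt [ 0.4574 -0.013 ] dir [ 0.031 -1.   ] yaw -88.2 ends t [-0.0829  0.0971] flange t 0.043 15 e rng [-0.0202  0.0207]
    flange pos [ 0.4588 -0.056 ]
near side n 763 ztop 0.0307 axis pt [ 0.4486 -0.0055] dir [-0.064  0.998] yaw 93.7 ends t [-0.1391  0.0774] flange t -0.0494 57 e rng [-0.0246  0.022 ]
    flange pos [ 0.4518 -0.0548]
```

View pics/w0.png

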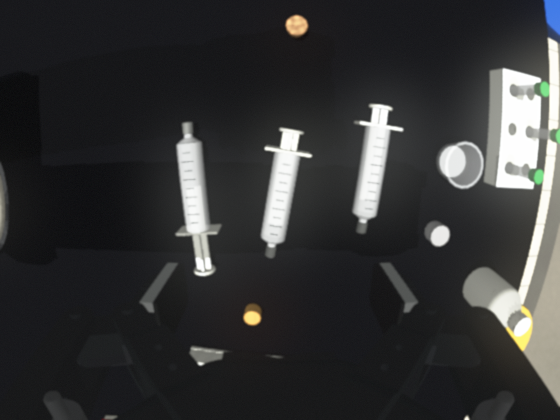

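```bash
python3 -m inch '[[-0.004,-0.0967,0.12,0,0,-0.045,0],[-0.004,-0.0967,0.12,0,0,-0.045,0],[-0.004,-0.0967,0.12,0,0,-0.045,0],[-0.004,-0.0967,0.12,0,0,-0.045,0],[-0.004,-0.0967,0.12,0,0,-0.045,0],[-0.004,-0.0967,0.12,0,0,-0.045,0]]' 30
python3 - <<'E'
from fit import *
o=telemetry.get_obs();p,d=optics.camera("wrist");print(o["ee_pos"],o["tcp_rot"],o["wrist_force"])
P=wcloud(o,p,d);P[340:]=0
fit(P,(.42,-.16,0),(.51,.09,.05),name="near")
s=np.load("side0.npz");P=cloud("side",s["d"]);m=(abs(P[...,2]-.030)<.003)&(P[...,1]>.26)&(P[...,1]<.46)&(P[...,0]>.3)&(P[...,0]<.75)
print(cv2.minAreaRect(P[m][:,:2].astype(np.float32)))
E
```

```text
time: 0.65
ee_pos: [0.452, -0.004, 0.1103]
tcp_rot: [-179.9, -0.0, 92.6]
wrist_force: [0.6, -0.5, 1.7]
opening: 0.0859
[ 0.45201587 -0.00400626  0.11032192] [-1.79892376e+02 -6.24216666e-03  9.25716766e+01] [ 0.60198323 -0.52777739  1.70268923]
near n 7301 ztop 0.0298 axis pt [ 0.4515 -0.005 ] dir [ 0.053 -0.999] yaw -86.9 ends t [-0.0752  0.1053] flange t 0.0498 301 e rng [-0.0214  0.0209]
    flange pos [ 0.4542 -0.0547]
((0.5544290542602539, 0.3628350496292114), (0.32882267236709595, 0.12036579847335815), 10.472750663757324)
```

```bash
python3 -m inch '[[0,-0.0005,0.04,0,0,-0.009,0],[0,-0.0005,0.08,0,0,-0.009,0],[0,-0.0005,0.1,0,0,-0.009,0],[0,-0.0005,0.108,0,0,-0.009,0],[0,-0.0005,0.108,0,0,-0.009,0],[0,-0.0005,0.108,0,0,-0.009,1],[0,-0.0005,0.108,0,0,-0.009,1],[0,-0.0005,0.108,0,0,-0.009,1],[0,-0.0005,0.108,0,0,-0.009,1],[0,-0.0005,0.108,0,0,-0.009,1],[0,-0.0005,0.108,0,0,-0.009,1],[0,-0.0005,0.108,0,0,-0.009,1]]' 30
```

```text
time: 1.7
ee_pos: [0.4535, -0.004, 0.0045]
tcp_rot: [179.9, 0.0, 93.1]
wrist_force: [-1.4, -0.3, 5.7]
opening: 0.028
```

```bash
python3 -m inch '[[0,0,-0.02,0,0,0,1],[0,0,-0.06,0,0,0,1],[0,0,-0.1,0,0,0,1],[0,0,-0.13,0,0,0,1],[0.03,0.01,-0.15,0,0,-0.12,1],[0.06,0.02,-0.15,0,0,-0.24,1],[0.1,0.02,-0.15,0,0,-0.36,1],[0.13,0.03,-0.15,0,0,-0.48,1],[0.16,0.04,-0.15,0,0,-0.6,1],[0.19,0.04,-0.15,0,0,-0.72,1],[0.22,0.05,-0.15,0,0,-0.84,1],[0.25,0.05,-0.15,0,0,-0.96,1]]'
python3 - <<'E'
from workcell import telemetry as t
import numpy as np
from scipy.spatial.transform import Rotation as R
o=t.get_obs();print(o["ee_pos"],o["tcp_rot"],o["q"])
M=R.from_euler('xyz',o["tcp_rot"],degrees=True)
print(M.inv().apply(np.array([.495,.351,.153])-o["ee_pos"]), (10.4-(-86.9)+93.1-o["tcp_rot"][2]))
E
```

```text
time: 2.7
ee_pos: [0.4899, 0.25, 0.1533]
tcp_rot: [180.0, 0.0, 148.4]
wrist_force: [1.0, -0.0, -1.2]
opening: 0.0279
[0.48990528 0.25002254 0.15331585] [1.79966215e+02 3.11915911e-02 1.48435024e+02] [ 2.70421139e+01  4.04539028e+00  4.57439248e-01  8.63669617e+01
 -9.02684744e-03  5.86070772e+01]
[0.0485174  0.08870427 0.00034175] 41.96497605368407
```

```bash
python3 -m inch '[[0.01,0.02,0,0,0,-0.12,1],[0.02,0.04,0,0,0,-0.24,1],[0.03,0.06,0,0,0,-0.36,1],[0.04,0.075,0,0,0,-0.48,1],[0.0485,0.0887,0,0,0,-0.6,1],[0.0485,0.0887,0,0,0,-0.7325,1],[0.0485,0.0887,0,0,0,-0.7325,1],[0.0485,0.0887,0,0,0,-0.7325,1],[0.0485,0.0887,0,0,0,-0.7325,1]]'
python3 - <<'E'
from fit import *
o=telemetry.get_obs();p,d=optics.camera("wrist");np.savez("w1.npz",p=p,d=d,e=o["ee_pos"],r=o["tcp_rot"]);cv2.imwrite("pics/w1.png",p[:,:,::-1])
p,d=optics.camera("side");np.savez("s1.npz",p=p,d=d)
print(o["ee_pos"],o["tcp_rot"])
E
```

```text
time: 3.45
ee_pos: [0.495, 0.3488, 0.1534]
tcp_rot: [-180.0, -0.0, -170.2]
wrist_force: [0.6, 0.1, -1.0]
opening: 0.028
[0.49495552 0.34882493 0.15340299] [-1.79993576e+02 -1.86237145e-03 -1.70184704e+02]
```

View pics/w1.png

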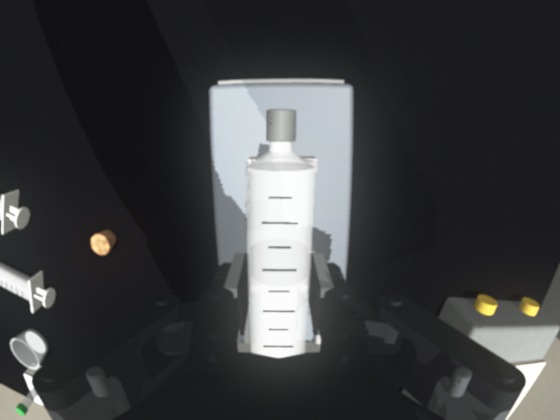

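```bash
python3 - <<'E'
from fit import *
w=np.load("w1.npz");o={"ee_pos":w["e"],"tcp_rot":w["r"]}
C={"side0":cloud("side",np.load("side0.npz")["d"]),"scene0":cloud("scene",np.load("scene0.npz")["d"]),"w1":wcloud(o,0,w["d"]),"s1":cloud("side",np.load("s1.npz")["d"])}
a=np.radians(10.4);A=np.array([[np.cos(a),np.sin(a)],[-np.sin(a),np.cos(a)]])
def q(v): return np.round(np.percentile(v,[1,50,99]),4) if len(v)>5 else None
for n,P in C.items():
    L=(P[...,:2]-[.495,.351])@A.T;x,y,z=L[...,0],L[...,1],P[...,2]
    def s(nm,xr,yr,zr):
        m=(x>xr[0])&(x<xr[1])&(y>yr[0])&(y<yr[1])&(z>zr[0])&(z<zr[1]);print(n,nm,m.sum(),"x",q(x[m]),"y",q(y[m]),"z",q(z[m]))
    s("base",(-.15,.25),(-.08,.08),(.026,.034))
    s("sad1",(-.06,-.015),(-.04,.04),(.04,.09))
    s("sad2+post",(.02,.075),(-.05,.05),(.04,.09))
    s("sad2",(.02,.050),(-.05,.05),(.055,.09))
    s("post",(.052,.09),(-.05,.05),(.05,.09))
    s("pusher",(.12,.155),(-.05,.05),(.085,.099))
    s("house",(.155,.25),(-.07,.07),(.11,.125))
    if n in("w1","s1"):
        s("held",(-.12,.15),(-.04,.04),(.13,.2))
        s("heldbarrel",(-.05,.04),(-.04,.04),(.17,.2))
        s("flange",(.03,.075),(.017,.04),(.13,.2)); s("flange-",(.03,.075),(-.04,-.017),(.13,.2))
        s("cap",(-.12,-.06),(-.02,.02),(.13,.2))
E
```

```text
side0 base 8640 x [-0.1016  0.0017  0.1881] y [-0.0566  0.0143  0.0597] z [0.0266 0.0302 0.0327]
side0 sad1 283 x [-0.0428 -0.0403 -0.0344] y [-0.0236  0.0005  0.0269] z [0.0403 0.053  0.0664]
side0 sad2+post 717 x [0.0316 0.0538 0.0739] y [-0.0336  0.0074  0.0392] z [0.0403 0.0522 0.0715]
side0 sad2 119 x [0.0317 0.0357 0.0412] y [-0.0234 -0.0104  0.0252] z [0.055  0.0618 0.0674]
side0 post 214 x [0.0532 0.0547 0.0598] y [-0.0292  0.0152  0.032 ] z [0.051  0.0647 0.0722]
side0 pusher 496 x [0.1408 0.1456 0.1546] y [-0.0423  0.0062  0.0457] z [0.0853 0.0926 0.095 ]
side0 house 2053 x [0.1585 0.1859 0.2198] y [-0.0517  0.0088  0.0558] z [0.1103 0.1155 0.1182]
scene0 base 1327 x [-0.0967  0.0419  0.2273] y [-0.0599 -0.0308  0.0547] z [0.0263 0.0296 0.0335]
scene0 sad1 102 x [-0.0418 -0.0344 -0.03  ] y [-0.026   0.0038  0.0272] z [0.0407 0.0505 0.0653]
scene0 sad2+post 251 x [0.033  0.0594 0.0721] y [-0.0383  0.0003  0.0336] z [0.0402 0.0517 0.0705]
scene0 sad2 34 x [0.033  0.0399 0.0443] y [-0.0247  0.0138  0.0232] z [0.056  0.0609 0.066 ]
scene0 post 90 x [0.0554 0.0605 0.0634] y [-0.
[... 1465 characters left out ...]
0553 0.0624 0.0672]
s1 post 213 x [0.0533 0.0548 0.0599] y [-0.0293  0.0152  0.0317] z [0.0506 0.0647 0.0719]
s1 pusher 477 x [0.1407 0.1453 0.1547] y [-0.039   0.0077  0.0454] z [0.0855 0.0926 0.0949]
s1 house 2048 x [0.1589 0.1858 0.22  ] y [-0.0516  0.0086  0.0557] z [0.1103 0.1155 0.1182]
s1 held 1669 x [-0.075  -0.012   0.1031] y [-0.0221  0.0028  0.0251] z [0.1534 0.1719 0.1976]
s1 heldbarrel 770 x [-0.0494 -0.0137  0.0081] y [-0.0238  0.0012  0.0253] z [0.1703 0.1771 0.1991]
s1 flange 46 x [0.0487 0.0499 0.0522] y [0.0175 0.0205 0.0215] z [0.1503 0.1654 0.1784]
s1 flange- 0 x None y None z None
s1 cap 106 x [-0.0761 -0.0692 -0.0602] y [-0.0059  0.0017  0.0054] z [0.1607 0.1676 0.1705]
```

```bash
python3 -m inch '[[0.002,0.0025,0.01,0,0,-0.0105,1],[0.002,0.0025,0.03,0,0,-0.0105,1],[0.002,0.0025,0.05,0,0,-0.0105,1],[0.002,0.0025,0.065,0,0,-0.0105,1],[0.002,0.0025,0.075,0,0,-0.0105,1],[0.002,0.0025,0.075,0,0,-0.0105,1],[0.002,0.0025,0.075,0,0,-0.0105,1]]'
python3 - <<'E'
from fit import *
o=telemetry.get_obs();p,d=optics.camera("wrist");p2,d2=optics.camera("side")
print(o["ee_pos"],o["tcp_rot"])
big=cv2.resize(p2[260:400,40:300],None,fx=2.3,fy=2.3,interpolation=cv2.INTER_CUBIC);q=p[80:370,130:430]
im=np.zeros((big.shape[0]+292,max(big.shape[1],300),3),np.uint8);im[:big.shape[0],:big.shape[1]]=big;im[-290:,:300]=q
cv2.imwrite("pics/w2.png",im[:,:,::-1])
a=np.radians(10.4);A=np.array([[np.cos(a),np.sin(a)],[-np.sin(a),np.cos(a)]])
for n,P in(("w",wcloud(o,p,d)),("s",cloud("side",d2))):
    L=(P[...,:2]-[.495,.351])@A.T;x,y,z=L[...,0],L[...,1],P[...,2]
    def s(nm,xr,yr,zr):
        m=(x>xr[0])&(x<xr[1])&(y>yr[0])&(y<yr[1])&(z>zr[0])&(z<zr[1]);print(n,nm,m.sum(),*[np.round(np.percentile(v[m],[1,50,99]),4) for v in(x,y,z) if m.sum()])
    s("cap",(-.12,-.06),(-.02,.02),(.07,.2));s("barrel",(-.05,-.025),(-.03,.03),(.09,.12));s("flange",(.03,.075),(.017,.04),(.0735,.2));s("flange-",(.03,.075),(-.04,-.017),(.0735,.2))
    s("sad1",(-.06,-.015),(-.04,.04),(.05,.07));s("post",(.05,.08),(-.04,.04),(.05,.072))
E
```

```text
time: 4.13
ee_pos: [0.4923, 0.3512, 0.0781]
tcp_rot: [-180.0, -0.0, -169.4]
wrist_force: [0.3, 0.0, -0.5]
opening: 0.028
[0.49226388 0.35116116 0.07807714] [-1.79984751e+02 -3.67222321e-02 -1.69355116e+02]
w cap 1267 [-0.0776 -0.0694 -0.0601] [-0.0055  0.0001  0.0061] [0.0887 0.0932 0.0954]
w barrel 4100 [-0.0497 -0.0381 -0.0253] [-0.0133  0.      0.0134] [0.0933 0.1009 0.1037]
w flange 85 [0.0463 0.0473 0.0484] [0.0171 0.02   0.0229] [0.074  0.0779 0.0816]
w flange- 92 [0.046  0.0471 0.048 ] [-0.023  -0.02   -0.0172] [0.0739 0.0781 0.0822]
w sad1 631 [-0.0422 -0.0391 -0.0341] [-0.0257 -0.0175  0.0249] [0.0507 0.0642 0.0674]
w post 296 [0.0536 0.0546 0.0556] [-0.0252  0.0174  0.0252] [0.0506 0.0596 0.0653]
s cap 105 [-0.078  -0.0704 -0.0601] [-0.0034  0.0033  0.0071] [0.0855 0.0928 0.0962]
s barrel 299 [-0.0497 -0.0376 -0.0251] [-0.0102  0.0069  0.0151] [0.0909 0.1014 0.105 ]
s flange 40 [0.0466 0.0479 0.0502] [0.018  0.0236 0.0255] [0.0756 0.0875 0.1041]
s flange- 0
s sad1 89 [-0.0427 -0.0395 -0.0344] [-0.0038  0.0207  0.0264] [0.0502 0.0573 0.0674]
s post 99 [0.0531 0.0548 0.0598] [0.015  0.0264 0.0319] [0.0505 0.0632 0.0716]
```

View pics/w2.png

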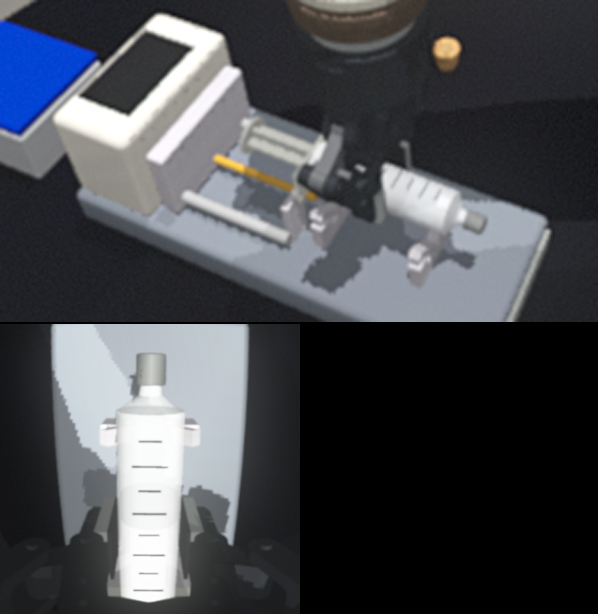

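```bash
python3 -m inch '[[0,0,0.006,0,0,0,1],[0,0,0.012,0,0,0,1],[0,0,0.016,0,0,0,1],[0,0,0.019,0,0,0,1],[0,0,0.021,0,0,0,1],[0,0,0.0225,0,0,0,1],[0,0,0.0225,0,0,0,1]]'
```

```text
time: 4.82
ee_pos: [0.4924, 0.3515, 0.0562]
tcp_rot: [180.0, 0.0, -169.3]
wrist_force: [-1.6, -1.0, 1.0]
opening: 0.0277
```

```bash
python3 -m inch '[[0,0,0.0008,0,0,0,1],[0,0,0.0012,0,0,0,1],[0,0,0.0012,0,0,0,1]]'; python3 -m inch '[[0,0,0,0,0,0,0.6],[0,0,0,0,0,0,0.55],[0,0,0,0,0,0,0.5],[0,0,0,0,0,0,0.4],[0,0,0,0,0,0,0.4],[0,0,0,0,0,0,0.4]]'
python3 - <<'E'
from fit import *
o=telemetry.get_obs();p2,d2=optics.camera("side");p3,d3=optics.camera("scene");p,d=optics.camera("wrist")
a=cv2.resize(p2[260:400,40:300],None,fx=2,fy=2,interpolation=cv2.INTER_CUBIC);b=cv2.resize(p3[150:240,330:480],None,fx=3.4,fy=3.4,interpolation=cv2.INTER_CUBIC)
im=np.zeros((280+310,800,3),np.uint8);im[:280,:520]=a;im[280:280+b.shape[0],:b.shape[1]]=b;im[280:570,515:800]=p[80:370,138:423]
cv2.imwrite("pics/w3.png",im[:,:,::-1])
E
```

```text
time: 5.07
ee_pos: [0.4925, 0.3516, 0.056]
tcp_rot: [180.0, 0.1, -169.3]
wrist_force: [-4.3, -1.6, 10.1]
opening: 0.0277
time: 5.57
ee_pos: [0.4925, 0.3513, 0.0544]
tcp_rot: [-180.0, -0.0, -169.3]
wrist_force: [0.2, 0.7, 0.3]
opening: 0.0511
```

View pics/w3.png

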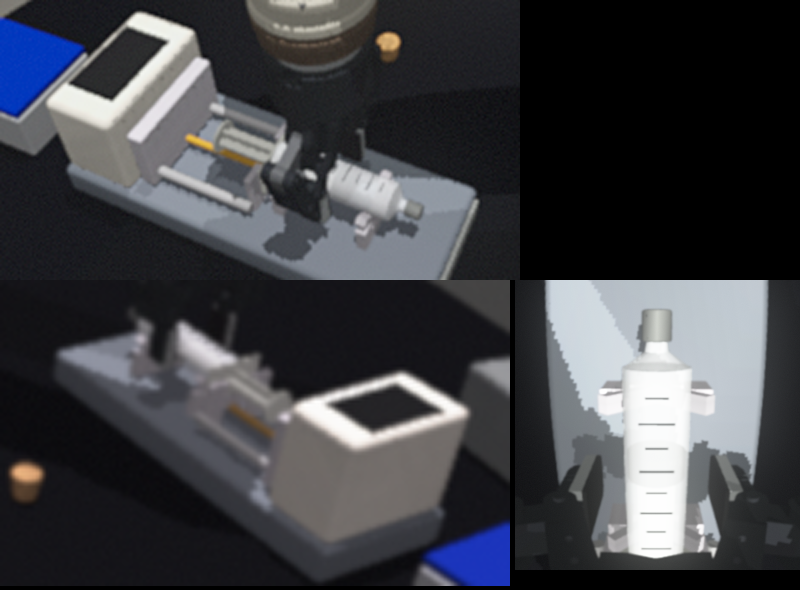

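```bash
python3 -m inch '[[0,0,-0.03,0,0,0,0.4],[0,0,-0.07,0,0,0,0.4],[0,0,-0.11,0,0,0,0.3],[0.001,-0.04,-0.11,0,0,0.12,0],[0.002,-0.08,-0.11,0,0,0.24,0],[0.003,-0.12,-0.11,0,0,0.36,0],[0.004,-0.15,-0.11,0,0,0.48,0],[0.005,-0.18,-0.11,0,0,0.6,0],[0.006,-0.21,-0.11,0,0,0.72,0],[0.007,-0.24,-0.11,0,0,0.84,0],[0.008,-0.27,-0.11,0,0,0.96,0],[0.009,-0.3,-0.11,0,0,1.08,0]]'
python3 - <<'E'
from workcell import telemetry as t
import numpy as np
from scipy.spatial.transform import Rotation as R
o=t.get_obs();print(o["ee_pos"],o["tcp_rot"],o["q"])
M=R.from_euler('xyz',o["tcp_rot"],degrees=True)
print(M.inv().apply(np.array([.5504,-.0143,.11])-o["ee_pos"]), np.radians(o["tcp_rot"][2]-80.5))
E
```

```text
time: 6.72
ee_pos: [0.5392, 0.0534, 0.1648]
tcp_rot: [180.0, 0.0, 128.5]
wrist_force: [-0.1, 0.9, -0.2]
opening: 0.0855
[0.53924864 0.05340285 0.16475774] [1.79979891e+02 1.31035360e-02 1.28450173e+02] [ 5.65573704e+00  2.98207846e+00  6.02284790e-01  8.75962055e+01
 -1.23771924e-04  5.72055618e+01]
[-0.0599432  -0.03338596  0.05475974] 0.8368883950099951
```

```bash
python3 -m inch '[[-0.01,-0.006,0.01,0,0,0.12,0],[-0.02,-0.011,0.02,0,0,0.24,0],[-0.03,-0.017,0.03,0,0,0.36,0],[-0.04,-0.022,0.04,0,0,0.48,0],[-0.05,-0.028,0.05,0,0,0.6,0],[-0.06,-0.0334,0.0548,0,0,0.72,0],[-0.06,-0.0334,0.0548,0,0,0.837,0],[-0.06,-0.0334,0.0548,0,0,0.837,0],[-0.06,-0.0334,0.0548,0,0,0.837,0],[-0.06,-0.0334,0.0548,0,0,0.837,0]]'
python3 - <<'E'
from fit import *
o=telemetry.get_obs();p,d=optics.camera("wrist");print(o["ee_pos"],o["tcp_rot"])
P=wcloud(o,p,d);P[340:]=0
fit(P,(.525,-.12,0),(.60,.075,.04),name="mid")
P=cloud("side",optics.camera("side")[1])
fit(P,(.40,.2,.045),(.56,.45,.083),name="cradle")
a=np.radians(10.4);A=np.array([[np.cos(a),np.sin(a)],[-np.sin(a),np.cos(a)]]);L=(P[...,:2]-[.4925,.351])@A.T
m=(abs(L[...,1])<.017)&(P[...,2]>.055)&(P[...,2]<.09)&(L[...,0]>-.1)&(L[...,0]<.12);print("seated local x",L[m][:,0].min(),np.percentile(L[m][:,0],99.5),"z98",np.percentile(P[m][:,2],98))
E
```

```text
time: 7.55
ee_pos: [0.5509, -0.0126, 0.1101]
tcp_rot: [180.0, -0.0, 81.1]
wrist_force: [-0.9, -1.0, 0.6]
opening: 0.0857
[ 0.5508794  -0.01258256  0.11006033] [ 1.79976749e+02 -6.50539810e-03  8.10702437e+01]
mid n 6366 ztop 0.0299 axis pt [ 0.5523 -0.0078] dir [-0.163 -0.987] yaw -99.4 ends t [-0.0684  0.0822] flange t -0.0455 148 e rng [-0.0183  0.0186]
    flange pos [0.5597 0.037 ]
cradle n 1939 ztop 0.0814 axis pt [0.489  0.3542] dir [-0.982 -0.189] yaw -169.1 ends t [-0.0727  0.0732] flange t -0.0522 293 e rng [-0.0258  0.0282]
    flange pos [0.5403 0.3641]
seated local x -0.07599162835057277 0.10434346146763548 z98 0.08167660131855314
```

```bash
python3 -m inch '[[-0.0016,0.0006,0.04,0,0,0.008,0],[-0.0016,0.0006,0.08,0,0,0.008,0],[-0.0016,0.0006,0.1,0,0,0.008,0],[-0.0016,0.0006,0.107,0,0,0.008,0],[-0.0016,0.0006,0.107,0,0,0.008,0],[-0.0016,0.0006,0.107,0,0,0.008,1],[-0.0016,0.0006,0.107,0,0,0.008,1],[-0.0016,0.0006,0.107,0,0,0.008,1],[-0.0016,0.0006,0.107,0,0,0.008,1],[-0.0016,0.0006,0.107,0,0,0.008,1],[-0.0016,0.0006,0.107,0,0,0.008,1],[-0.0016,0.0006,0.107,0,0,0.008,1]]'
python3 - <<'E'
from fit import *
o=telemetry.get_obs()
P=cloud("scene",np.load("scene0.npz")["d"]);Q=cloud("side",np.load("side0.npz")["d"])
for n,P in(("sc",P),("si",Q)):
    m=(P[...,0]>.38)&(P[...,0]<.66)&(P[...,1]<-.22)&(P[...,1]>-.46)&(P[...,2]>.028)&(P[...,2]<.04)
    print(n,cv2.minAreaRect(P[m][:,:2].astype(np.float32)),np.median(P[m][:,2]))
c=np.array([.5235,-.343]);a=np.radians(-5.4);
M=R.from_euler('xyz',o["tcp_rot"],degrees=True);print(o["ee_pos"],o["tcp_rot"])
for s in(-.038,.038):
    t=c+s*np.array([-np.sin(a),np.cos(a)]);print(t,M.inv().apply(np.r_[t,.1]-o["ee_pos"]))
print(np.radians(80.6+5.4))
E
```

```text
time: 8.65
ee_pos: [0.5518, -0.0145, 0.004]
tcp_rot: [179.9, -0.0, 80.4]
wrist_force: [-1.3, 0.7, 4.4]
opening: 0.028
sc ((0.5214385986328125, -0.3455566167831421), (0.17577813565731049, 0.22435033321380615), 83.87449645996094) 0.032637824243112956
si ((0.5186426043510437, -0.3457958698272705), (0.18229138851165771, 0.2221357822418213), 83.61480712890625) 0.03330878233327178
[ 0.55179189 -0.01448663  0.00404508] [ 1.79895998e+02 -1.63627855e-02  8.03834926e+01]
[ 0.51992388 -0.38083135] [-0.36649305  0.02995304 -0.09600538]
[ 0.52707612 -0.30516865] [-0.29069876  0.02436507 -0.09599388]
1.5009831567151235
```

```bash
python3 -m inch '[[0,0,-0.02,0,0,0,1],[0,0,-0.06,0,0,0,1],[-0.02,0.002,-0.096,0,0,0.1,1],[-0.05,0.005,-0.096,0,0,0.22,1],[-0.09,0.01,-0.096,0,0,0.34,1],[-0.13,0.012,-0.096,0,0,0.46,1],[-0.17,0.015,-0.096,0,0,0.58,1],[-0.2,0.02,-0.096,0,0,0.7,1],[-0.24,0.022,-0.096,0,0,0.82,1],[-0.28,0.024,-0.096,0,0,0.94,1],[-0.31,0.025,-0.096,0,0,1.06,1],[-0.34,0.026,-0.096,0,0,1.18,1]]'
python3 - <<'E'
from workcell import telemetry as t
import numpy as np
from scipy.spatial.transform import Rotation as R
o=t.get_obs();print(o["ee_pos"],o["tcp_rot"],o["q"])
M=R.from_euler('xyz',o["tcp_rot"],degrees=True)
print(M.inv().apply(np.array([.5159,-.3828,.1])-o["ee_pos"]), np.radians(o["tcp_rot"][2]+6.4))
E
```

```text
time: 9.65
ee_pos: [0.5193, -0.3561, 0.0989]
tcp_rot: [180.0, -0.0, 12.4]
wrist_force: [0.7, 0.3, -0.5]
opening: 0.0279
[ 0.51927302 -0.35608778  0.09893955] [ 1.79990187e+02 -5.94396895e-03  1.23798641e+01] [-3.44390263e+01  1.52946422e+01  7.23642812e+00  8.19305629e+01
 -2.38069795e-03  1.33181110e+02]
[-0.00902137  0.02536813 -0.00105705] 0.32777046170613555
```

```bash
python3 -m inch '[[-0.009,0.025,0,0,0,0.12,1],[-0.009,0.025,0,0,0,0.24,1],[-0.009,0.025,0,0,0,0.328,1],[-0.009,0.025,0,0,0,0.328,1],[-0.009,0.025,0,0,0,0.328,1]]'
cat > tray.py <<'E'
from fit import *
o=telemetry.get_obs();p,d=optics.camera("wrist");p2,d2=optics.camera("side");p3,d3=optics.camera("scene");print(o["ee_pos"],o["tcp_rot"])
a=np.radians(-6.2);A=np.array([[np.cos(a),np.sin(a)],[-np.sin(a),np.cos(a)]])
for n,P in(("w",wcloud(o,p,d)),("s",cloud("side",d2)),("sc",cloud("scene",d3))):
    L=(P[...,:2]-[.52,-.345])@A.T;x,y,z=L[...,0],L[...,1],P[...,2]
    def s(nm,xr,yr,zr):
        m=(x>xr[0])&(x<xr[1])&(y>yr[0])&(y<yr[1])&(z>zr[0])&(z<zr[1])
        if m.sum()>5: print(n,nm,m.sum(),*[np.round(np.percentile(v[m],[1,50,99]),4) for v in(x,y,z)])
    w=(.027,.038)
    s("wall y+",(-.1,.1),(.075,.1),w);s("wall y-",(-.1,.1),(-.1,-.075),w);s("wall x-",(-.125,-.09),(-.08,.08),w);s("wall x+",(.09,.125),(-.08,.08),w)
    s("high",(-.1,.1),(-.08,.08),(.09,.135));s("cap",(-.1,-.06),(-.08,.08),(.09,.135));s("barrel",(-.05,-.03),(-.08,.08),(.09,.135))
    for k,r in(("lo-",(-.078,-.005)),("lo+",(.005,.078))): s(k+"all",(-.1,.1),r,(.0095,.06));s(k+"cap",(-.1,-.06),r,(.01,.06));s(k+"flange/thumb",(.05,.1),r,(.01,.06));s(k+"barrel",(-.04,.04),r,(.028,.06))
cv2.imwrite("pics/t%.1f.png"%o["time"],np.hstack([p[:,100:460],p2[120:260,280:500].repeat(2,0).repeat(2,1)[:280].copy() if 0 else cv2.copyMakeBorder(cv2.resize(p2[130:230,270:440],None,fx=2.2,fy=2.2),0,200,0,0,cv2.BORDER_CONSTANT)])[:,:,::-1])
E
python3 tray.py
```

```text
time: 10.07
ee_pos: [0.5166, -0.3804, 0.0988]
tcp_rot: [-180.0, 0.0, -5.9]
wrist_force: [0.1, -0.3, -1.3]
opening: 0.0279
[ 0.51659517 -0.380439    0.09881807] [-1.79994387e+02  2.87832142e-03 -5.86450535e+00]
w wall y+ 2082 [-0.0704  0.0236  0.0984] [0.0807 0.0821 0.0861] [0.0271 0.0334 0.0356]
w wall y- 1778 [-0.0406  0.0374  0.0988] [-0.0884 -0.085  -0.083 ] [0.0273 0.034  0.0358]
w wall x- 300 [-0.1089 -0.1055 -0.1039] [-0.0707 -0.0114  0.0779] [0.0271 0.0332 0.0355]
w wall x+ 2069 [0.1045 0.1066 0.1098] [-0.0784 -0.0059  0.0781] [0.0274 0.0338 0.0356]
w high 17941 [-0.0324  0.0241  0.0756] [-0.0608 -0.0362 -0.0117] [0.1046 0.1217 0.1323]
w barrel 377 [-0.0383 -0.0322 -0.0301] [-0.0505 -0.0369 -0.0235] [0.1121 0.1217 0.125 ]
s wall y+ 224 [-0.0979 -0.0062  0.0973] [0.0807 0.0858 0.0895] [0.0272 0.0321 0.0365]
s wall y- 196 [-0.0966 -0.0067  0.0973] [-0.0894 -0.084  -0.0793] [0.0273 0.0322 0.0374]
s wall x- 88 [-0.1118 -0.1104 -0.1029] [-0.0766  0.0052  0.0773] [0.0272 0.0331 0.0372]
s wall x+ 90 [0.1024 0.1045 0.1086] [-0.0779  0.0074  0.0773] [0.0282 0.0336 0.0374]
s high 527 [-0.0732 -0.0058  0.0743] [-0.0548 -0.0253 -0.0076] [0.0986 0.1166 0.1336]
s cap 25 [-0.0752 -0.0693 -0.0609] [-0.0408 -0.0331 -0.0296] [0.106  0.1126 0.1169]
s barrel 78 [-0.0499 -0.0405 -0.0304] [-0.0397 -0.0261 -0.0202] [0.0991 0.1169 0.1264]
sc wall y+ 123 [-0.0953  0.016   0.0972] [0.0822 0.0857 0.0878] [0.0277 0.0334 0.0353]
sc wall y- 123 [-0.0332  0.0396  0.0966] [-0.087  -0.0834 -0.0819] [0.0272 0.0328 0.0355]
sc wall x- 160 [-0.1099 -0.1051 -0.1013] [-0.0543  0.0138  0.0774] [0.0271 0.0313 0.035 ]
sc wall x+ 281 [0.1055 0.1097 0.1126] [-0.0787 -0.0046  0.079 ] [0.0271 0.0319 0.0353]
sc high 760 [-0.0358  0.0374  0.0782] [-0.0616 -0.0325 -0.0082] [0.097  0.1184 0.1338]
sc barrel 15 [-0.0474 -0.0369 -0.0301] [-0.0482 -0.0407 -0.035 ] [0.1164 0.1222 0.1241]
```

```bash
python3 -m inch '[[0,0.001,0.03,0,0,0,1],[0,0.001,0.06,0,0,0,1],[0,0.001,0.08,0,0,0,1],[0,0.001,0.086,0,0,0,1],[0,0.001,0.0895,0,0,0,1],[0,0.001,0.0895,0,0,0,1],[0,0.001,0.0895,0,0,0,1]]'; python3 -m inch '[[0,0,0.0005,0,0,0,0.6],[0,0,0.0005,0,0,0,0.55],[0,0,0.0005,0,0,0,0.5],[0,0,0.0005,0,0,0,0.5],[0,0,0.0005,0,0,0,0.5]]'; python3 -m inch '[[0,0,-0.02,0,0,0,0.5],[0,0,-0.06,0,0,0,0.5],[0,0,-0.1,0,0,0,0.3],[0,0,-0.1,0,0,0,0]]'; python3 tray.py | grep -E "lo-|^\["; python3 - <<'E'
from workcell import telemetry as t
import numpy as np
from scipy.spatial.transform import Rotation as R
o=t.get_obs()
M=R.from_euler('xyz',o["tcp_rot"],degrees=True)
print(M.inv().apply(np.array([.6527,.0158,.11])-o["ee_pos"]), np.radians(o["tcp_rot"][2]-83.6))
E
```

```text
time: 10.8
ee_pos: [0.5171, -0.3815, 0.0105]
tcp_rot: [180.0, -0.1, -6.0]
wrist_force: [-0.1, -0.4, -0.5]
opening: 0.0277
time: 11.22
ee_pos: [0.5166, -0.3815, 0.009]
tcp_rot: [180.0, -0.0, -6.0]
wrist_force: [-0.1, 0.2, -0.3]
opening: 0.0425
time: 11.55
ee_pos: [0.5189, -0.3832, 0.1178]
tcp_rot: [179.7, -0.5, -6.0]
wrist_force: [1.5, -1.0, 1.0]
opening: 0.0656
[ 0.51889386 -0.38316032  0.11777116] [179.68255013  -0.54158836  -6.02218171]
w lo-all 6230 [-0.0688  0.015   0.076 ] [-0.0548 -0.0377 -0.0194] [0.0198 0.0318 0.0354]
w lo-cap 211 [-0.073  -0.0658 -0.0601] [-0.0445 -0.0385 -0.0326] [0.0196 0.0248 0.027 ]
w lo-flange/thumb 1294 [0.0501 0.0591 0.0768] [-0.0599 -0.0369 -0.0139] [0.0139 0.028  0.0353]
w lo-barrel 3145 [-0.039   0.0028  0.0393] [-0.0492 -0.0377 -0.026 ] [0.0282 0.0329 0.0355]
s lo-all 443 [-0.0724  0.0017  0.0752] [-0.0558 -0.0276 -0.0127] [0.0116 0.0271 0.0365]
s lo-cap 21 [-0.0746 -0.0688 -0.0612] [-0.0399 -0.0346 -0.029 ] [0.0168 0.0235 0.0273]
s lo-flange/thumb 71 [0.0504 0.0641 0.0794] [-0.068  -0.0315 -0.0118] [0.0114 0.0264 0.0362]
s lo-barrel 126 [-0.0391 -0.0008  0.0387] [-0.0424 -0.0307 -0.0214] [0.0282 0.0334 0.0367]
sc lo-all 596 [-0.0649  0.0417  0.0792] [-0.059  -0.0332 -0.0122] [0.011  0.0285 0.0352]
sc lo-cap 10 [-0.0705 -0.0673 -0.0628] [-0.0402 -0.0349 -0.0322] [0.0203 0.025  0.0263]
sc lo-flange/thumb 278 [0.0513 0.0559 0.0798] [-0.0597 -0.0343 -0.0117] [0.011  0.0238 0.0345]
sc lo-barrel 185 [-0.0381  0.0024  0.0393] [-0.0474 -0.0343 -0.0257] [0.0283 0.0324 0.0352]
[ 0.0934695  -0.40948545 -0.00089704] -1.5642885563888775
```

```bash
python3 -m inch '[[0.01,-0.03,0,0,0,-0.1,0.3],[0.02,-0.07,0,0,0,-0.22,0.3],[0.03,-0.11,0,0,0,-0.34,0.3],[0.04,-0.15,0,0,0,-0.46,0.3],[0.05,-0.19,0,0,0,-0.58,0.3],[0.055,-0.22,0,0,0,-0.7,0.3],[0.06,-0.25,0,0,0,-0.82,0.3],[0.07,-0.29,0,0,0,-0.94,0.3],[0.08,-0.32,0,0,0,-1.06,0.3],[0.085,-0.35,0,0,0,-1.18,0.3],[0.09,-0.38,0,0,0,-1.3,0.3],[0.0935,-0.405,0,0,0,-1.42,0.3]]'
python3 -m inch '[[0.003,0.002,0,0,0,-0.12,0.3],[0.003,0.002,0,0,0,-0.144,0.3],[0.003,0.002,0,0,0,-0.144,0.3],[0.003,0.002,0,0,0,-0.144,0.3]]'
python3 - <<'E'
from fit import *
o=telemetry.get_obs();p,d=optics.camera("wrist");print(o["ee_pos"],o["tcp_rot"])
P=wcloud(o,p,d);P[340:]=0
fit(P,(.62,-.1,0),(.70,.11,.05),name="far")
fit(cloud("scene",optics.camera("scene")[1]),(.62,-.1,0),(.70,.11,.05),name="far sc")
E
```

```text
time: 12.7
ee_pos: [0.6516, 0.0137, 0.1067]
tcp_rot: [-179.8, 0.0, 75.7]
wrist_force: [-0.7, -0.2, 0.0]
opening: 0.0596
time: 13.03
ee_pos: [0.6542, 0.0132, 0.1078]
tcp_rot: [-179.9, 0.0, 83.3]
wrist_force: [-1.1, 0.1, 0.2]
opening: 0.0596
[0.6541728  0.01321081 0.10782352] [-1.79911739e+02  2.09786533e-02  8.33398242e+01]
far n 6422 ztop 0.0299 axis pt [0.6562 0.0221] dir [-0.103 -0.995] yaw -95.9 ends t [-0.0673  0.0815] flange t -0.0456 116 e rng [-0.0164  0.0169]
    flange pos [0.6609 0.0674]
far sc n 685 ztop 0.0294 axis pt [0.6614 0.0188] dir [-0.109 -0.994] yaw -96.3 ends t [-0.0712  0.0782] flange t -0.0475 18 e rng [-0.0205  0.019 ]
    flange pos [0.6666 0.0659]
```

```bash
python3 -m inch '[[0.003,0.001,0.04,0,0,-0.012,0.3],[0.003,0.001,0.08,0,0,-0.012,0.3],[0.003,0.001,0.098,0,0,-0.012,0.3],[0.003,0.001,0.105,0,0,-0.012,0.3],[0.003,0.001,0.105,0,0,-0.012,0.3],[0.003,0.001,0.105,0,0,-0.012,1],[0.003,0.001,0.105,0,0,-0.012,1],[0.003,0.001,0.105,0,0,-0.012,1],[0.003,0.001,0.105,0,0,-0.012,1],[0.003,0.001,0.105,0,0,-0.012,1],[0.003,0.001,0.105,0,0,-0.012,1]]'
python3 - <<'E'
from workcell import telemetry as t
import numpy as np
from scipy.spatial.transform import Rotation as R
o=t.get_obs();print(o["ee_pos"],o["tcp_rot"])
M=R.from_euler('xyz',o["tcp_rot"],degrees=True)
print(M.inv().apply(np.array([.5241,-.3072,.1])-o["ee_pos"]), np.radians(o["tcp_rot"][2]+6.2))
E
```

```text
time: 14.05
ee_pos: [0.6574, 0.0166, 0.0063]
tcp_rot: [179.8, -0.0, 84.3]
wrist_force: [-0.7, -1.4, 6.6]
opening: 0.0278
[0.65743198 0.01662756 0.00632602] [ 1.79782909e+02 -6.57665132e-03  8.42557640e+01]
[-0.33553566 -0.09989544 -0.09409167] 1.5787509087597604
```

```bash
python3 -m inch '[[0,0,-0.02,0,0,0,1],[0,0,-0.06,0,0,0,1],[-0.02,-0.005,-0.098,0,0,0.1,1],[-0.05,-0.015,-0.098,0,0,0.22,1],[-0.08,-0.025,-0.098,0,0,0.34,1],[-0.11,-0.035,-0.098,0,0,0.46,1],[-0.15,-0.045,-0.098,0,0,0.58,1],[-0.18,-0.055,-0.098,0,0,0.7,1],[-0.21,-0.065,-0.098,0,0,0.82,1],[-0.24,-0.075,-0.098,0,0,0.94,1],[-0.27,-0.083,-0.098,0,0,1.06,1],[-0.3,-0.09,-0.098,0,0,1.18,1]]'
python3 - <<'E'
from workcell import telemetry as t
import numpy as np
from scipy.spatial.transform import Rotation as R
o=t.get_obs();print(o["ee_pos"],o["tcp_rot"])
M=R.from_euler('xyz',o["tcp_rot"],degrees=True)
print(M.inv().apply(np.array([.5241,-.3072,.1])-o["ee_pos"]), np.radians(o["tcp_rot"][2]+6.2))
E
```

```text
time: 15.05
ee_pos: [0.536, -0.2742, 0.103]
tcp_rot: [179.9, -0.1, 16.3]
wrist_force: [0.7, -0.4, -1.2]
opening: 0.0281
[ 0.53597653 -0.27415488  0.10296749] [ 1.79938420e+02 -6.58728598e-02  1.63131209e+01]
[-0.02068372  0.02837562  0.00297421] 0.3929280852473379
```

```bash
python3 -m inch '[[-0.01,0.015,0,0,0,0.12,1],[-0.019,0.025,0,0,0,0.24,1],[-0.019,0.027,0,0,0,0.36,1],[-0.019,0.027,0,0,0,0.392,1],[-0.019,0.027,0,0,0,0.392,1],[-0.019,0.027,0,0,0,0.392,1]]'
python3 tray.py | grep -E "high|barrel|cap|^\["
```

```text
time: 15.55
ee_pos: [0.5263, -0.3042, 0.1025]
tcp_rot: [180.0, -0.1, -5.7]
wrist_force: [0.9, 1.2, -1.1]
opening: 0.0276
[ 0.52629998 -0.30417284  0.10247159] [ 1.79977405e+02 -5.06218946e-02 -5.71330114e+00]
w high 17206 [-0.0329  0.0242  0.0751] [0.0161 0.0408 0.0653] [0.1063 0.1231 0.1328]
w barrel 393 [-0.0378 -0.0327 -0.03  ] [0.0262 0.0403 0.0533] [0.1132 0.1229 0.1262]
w lo-cap 124 [-0.0683 -0.0632 -0.06  ] [-0.0435 -0.0366 -0.0324] [0.0189 0.0248 0.0269]
w lo-barrel 3113 [-0.039   0.0031  0.0393] [-0.0487 -0.0351 -0.0255] [0.0282 0.033  0.0355]
s high 555 [-0.0724 -0.0055  0.0736] [0.0227 0.0516 0.0697] [0.0997 0.1181 0.1339]
s cap 25 [-0.0746 -0.0679 -0.0604] [0.0388 0.0433 0.0486] [0.1078 0.1139 0.1185]
s barrel 84 [-0.0497 -0.0401 -0.0304] [0.036  0.0508 0.0585] [0.1002 0.1194 0.1271]
s lo-cap 22 [-0.0742 -0.0683 -0.0609] [-0.0405 -0.0349 -0.0311] [0.0168 0.0224 0.0269]
s lo-barrel 130 [-0.0388  0.0003  0.0388] [-0.0454 -0.0305 -0.0223] [0.0283 0.033  0.0373]
sc high 720 [-0.0442  0.0374  0.0783] [0.0154 0.0433 0.0685] [0.0981 0.1197 0.133 ]
sc barrel 27 [-0.0494 -0.0386 -0.032 ] [0.0272 0.0375 0.0465] [0.115 0.123 0.126]
sc lo-cap 10 [-0.0706 -0.0665 -0.0637] [-0.04   -0.035  -0.0321] [0.0205 0.0243 0.0261]
sc lo-barrel 185 [-0.0387  0.0022  0.0383] [-0.047  -0.0346 -0.0246] [0.0282 0.0325 0.0355]
```

```bash
python3 -m inch '[[0,0.003,0.03,0,0,0.008,1],[0,0.003,0.06,0,0,0.008,1],[0,0.003,0.08,0,0,0.008,1],[0,0.003,0.087,0,0,0.008,1],[0,0.003,0.0905,0,0,0.008,1],[0,0.003,0.0905,0,0,0.008,1],[0,0.003,0.0905,0,0,0.008,1]]'; python3 -m inch '[[0,0,0.0005,0,0,0,0.6],[0,0,0.0005,0,0,0,0.55],[0,0,0.0005,0,0,0,0.5],[0,0,0.0005,0,0,0,0.5],[0,0,0.0005,0,0,0,0.5]]'; python3 -m inch '[[0,0,-0.02,0,0,0,0.5],[0,0,-0.06,0,0,0,0.5],[0,0,-0.1,0,0,0,0.3],[0,0,-0.14,0,0,0,0],[0,0,-0.18,0,0,0,0],[0,0,-0.18,0,0,0,0],[0,0,-0.18,0,0,0,0]]'
python3 tray.py | grep -E "lo"
python3 - <<'E'
from fit import *
p2,d2=optics.camera("side");p3,d3=optics.camera("scene")
im=np.zeros((600,560,3),np.uint8);im[:300]=p2[120:];im[300:]=p3[120:]
cv2.imwrite("pics/fin.png",im[:,:,::-1])
P=cloud("side",d2);a=np.radians(10.4);A=np.array([[np.cos(a),np.sin(a)],[-np.sin(a),np.cos(a)]]);L=(P[...,:2]-[.4925,.351])@A.T
m=(abs(L[...,1])<.017)&(P[...,2]>.055)&(P[...,2]<.09)&(L[...,0]>-.1)&(L[...,0]<.12);print("seated local x",L[m][:,0].min(),np.percentile(L[m][:,0],99.5),"z98",np.percentile(P[m][:,2],98))
for n,d,z in(("scene",d3,"scene0"),("side",d2,"side0")):
    P0=cloud(n,np.load(z+".npz")["d"]);P1=cloud(n,d)
    for b,c in{"stopper/weight1":(.573,.177),"2":(.52,-.173),"cup":(.757,.04),"motor":(.76,-.065)}.items():
        f=lambda P:np.round(P[(abs(P[...,0]-c[0])<.04)&(abs(P[...,1]-c[1])<.04)&(P[...,2]>.008)&(P[...,2]<.04)].mean(0),4)
        print(n,b,f(P0),f(P1))
E
```

```text
time: 16.28
ee_pos: [0.5263, -0.3071, 0.0123]
tcp_rot: [180.0, -0.1, -6.2]
wrist_force: [-0.1, 0.4, -0.7]
opening: 0.0282
time: 16.7
ee_pos: [0.5259, -0.3071, 0.011]
tcp_rot: [180.0, -0.0, -6.3]
wrist_force: [0.2, 0.0, -0.0]
opening: 0.0427
time: 17.28
ee_pos: [0.5269, -0.3077, 0.1939]
tcp_rot: [179.9, -0.3, -6.3]
wrist_force: [-0.1, -0.1, -0.7]
opening: 0.0855
w lo-all 3632 [-0.0688  0.0113  0.0754] [-0.0524 -0.0349 -0.0171] [0.0188 0.0316 0.0356]
w lo-cap 124 [-0.0725 -0.0662 -0.0601] [-0.0439 -0.0375 -0.0329] [0.0196 0.025  0.0269]
w lo-flange/thumb 689 [0.0501 0.0591 0.0764] [-0.0587 -0.0354 -0.0124] [0.0133 0.0275 0.0354]
w lo-barrel 1777 [-0.0388  0.0013  0.0393] [-0.0491 -0.0361 -0.0257] [0.0282 0.0329 0.0357]
w lo+all 3759 [-0.0689  0.0117  0.0751] [0.0222 0.0369 0.0528] [0.0193 0.0317 0.0354]
w lo+cap 138 [-0.0726 -0.0659 -0.0601] [0.0306 0.037  0.0423] [0.0193 0.0248 0.027 ]
w lo+flange/thumb 695 [0.0504 0.0596 0.0761] [0.0154 0.0369 0.0604] [0.0143 0.0286 0.0353]
w lo+barrel 1885 [-0.039   0.0018  0.0392] [0.0259 0.037  0.0486] [0.0282 0.0329 0.0356]
s lo-all 444 [-0.0733 
[... 1271 characters left out ...]
5 0.0395 0.0625] [0.0105 0.024  0.035 ]
sc lo+barrel 183 [-0.0382  0.0012  0.0386] [0.0273 0.0399 0.0496] [0.028  0.0324 0.0352]
seated local x -0.07567151911156733 0.10382193078352148 z98 0.08167296066944102
scene stopper/weight1 [0.5737 0.1743 0.0183] [0.5742 0.1741 0.0189]
scene 2 [ 0.5196 -0.1759  0.0172] [ 0.5195 -0.176   0.0167]
scene cup [0.7677 0.0299 0.0239] [0.7677 0.0298 0.0238]
scene motor [ 0.7583 -0.0638  0.0189] [ 0.758  -0.0636  0.0191]
side stopper/weight1 [0.5659 0.1786 0.0201] [0.5658 0.1789 0.0199]
side 2 [ 0.5127 -0.1722  0.0173] [ 0.5125 -0.1728  0.0177]
side cup [0.7673 0.0294 0.0242] [0.7674 0.0293 0.0243]
side motor [ 0.7493 -0.0593  0.0188] [ 0.7493 -0.0594  0.0188]
```

View pics/fin.png

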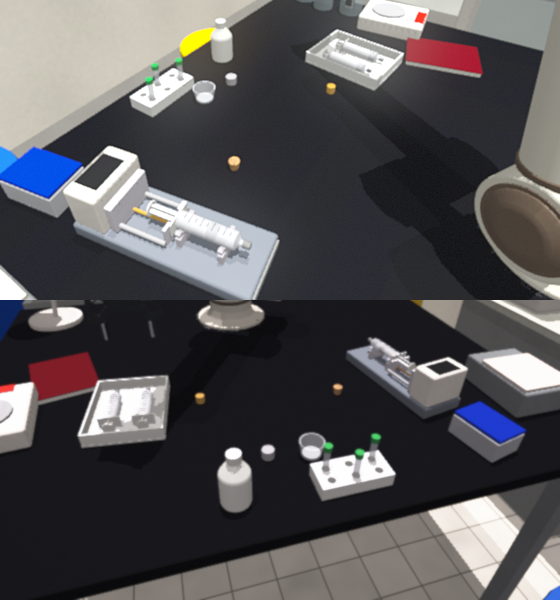

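The picture shows the drawn syringe in the cradle at about (195,225), with its plunger towards the pusher. The two pushed-home syringes lie flat in the tray at about (355,55). The bystanders are where they were, and the gripper is clear.

```bash
python3 -c "
from workcell import order; print(order.job_done())"
```

```text
the job is handed in; nothing more can be done
None
```

All three syringes are sorted, and I handed the job in about 17.5 s into the 69 s allowed. No check failed.

- **Cradle:** The syringe nearest the robot was the one with its plunger drawn out, so I laid it in the pump cradle. It rests with its axis about 67 mm up (66 mm expected), its flange in the slot and its plunger towards the pusher. The thumb disc reads about 104 mm from the cradle point, the same before and after I handled the other two. The early overhead views put it only 3 to 4 mm different, within measuring error, so the plunger shows no sign of having moved.
- **Tray:** The other two had their plungers home, and they lie flat side by side in the tray. Their tops are at 34–35 mm, their axes are about 37 mm either side of the tray's middle, and nothing touches the walls. Their thumb discs are still in the home position, at about 75 mm.
- **Bystanders:** The cork stopper, brass weight, cup and motor can are all within 1 mm of where they started.
- **Forces and measurement:** The largest wrist force at the end of any move was about 10 N, while seating the syringe in the cradle. The cameras disagreed by up to about 3 mm along the pump. I used a weighted value and confirmed the fit from the flange-to-post gap seen close up just before lowering.

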